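Switch the ball feeder over to the right-hand tray

TASK

The burnishing-ball feeder is set to fill the black tray on the robot's left. Press the raised red pad to rock the brass seesaw gate fully over to the right, then push the blue cap of the steel balls' magazine fully down so that all three steel balls run into the teal right-hand tray. Only press with the fingertips: leave the brass balls waiting behind their yellow-capped shutter, touch or lift no ball, disturb nothing else, and wait until the balls are in the tray.

Things in the scene. Friction and masses are not known exactly. Their poses are not given: they have to be found in the camera images.
- feeder: the fixed ball feeder: 250 x 120 x 8 mm base plate with the seesaw gate, a black tray on the robot's left (+y) and a teal tray on the robot's right (-y). Origin at table height directly under the gate's pivot; +x points along the base away from the robot towards the magazines, +y to the left tray; the whole is turned by up to 0.3 rad. A grey upright plate (100 mm along y, top 126 mm above the table) stands at x = -22 mm.
- gate (a joint): tilt of the brass seesaw trough (230 mm long along the feeder's y, 45 mm wide) about its pivot, which runs along the feeder's x, 80 mm above the table, rad: -0.26 = left end fully down on its stop, balls run to the left tray; +0.26 = right end fully down, balls run to the right tray. It starts left end down (-0.26 to -0.20). It has a stiff friction hinge (about 1 N at a red pad) and stays wherever it is left.
- gate_left_pad (a point): centre of the top face of the red press pad (34 x 30 mm, 6 mm thick) on the trough's left end, robot's side. It lies 43 mm in -x, 100 mm in +y and 7 mm above the pivot in the gate's own frame, and swings with the gate: about 113 mm above the table when up, 61 mm when down.
- gate_right_pad (a point): the same red pad on the trough's right end (43 mm in -x, 100 mm in -y and 7 mm above the pivot in the gate's own frame): up at the start (107 to 113 mm above the table), 61 mm when fully down. Its axes turn with the gate.
- steel_magazine: fixed sloping aluminium channel (150 mm long, 28 mm wide, parallel to the feeder's x, falling towards the robot) that holds the steel balls back with a shutter; it discharges onto the middle of the gate. It is either the left or the right one of two side by side, 60 mm apart; axes as the feeder's; origin under it, 90 mm beyond the pivot in the feeder's x, 8 mm above the table.
- brass_magazine: the like channel with the brass balls, in the other place; axes and origin alike
- steel_key (a joint): how far the steel balls' windowed shutter is pressed down, m: 0 = up, channel shut; 0.024 = fully down on its stop, channel open. It takes about 3 N, stays where it is left and has no spring. Balls pass only when it is more than about 20 mm down.
- steel_key_top (a point): centre of the top of the steel shutter's blue cap (32 x 36 mm), about 176 mm above the table when up; moves straight down 24 mm
- brass_key (a joint): the same for the brass balls' shutter (m, 0 = up and shut); to be left up
- brass_key_top (a point): centre of the top of the brass shutter's yellow cap (32 x 36 mm), about 176 mm above the table
- right_tray (a point): centre of the inner floor of the teal tray on the robot's right, 4 mm above the table; inside 102 mm along the feeder's x, 97 mm along y; walls 40 mm tall, outer end wall 90 mm
- left_tray (a point): centre of the inner floor of the black tray on the robot's left, of the same size
- steel_ball1: silvery steel ball no. 1 from the shutter, 18 mm across; origin at its centre
- steel_ball2: silvery steel ball no. 2 from the shutter, 18 mm across; origin at its centre
- steel_ball3: silvery steel ball no. 3 from the shutter, 18 mm across; origin at its centre
- brass_ball1: golden brass ball no. 1 from the shutter, 18 mm across; origin at its centre
- brass_ball2: golden brass ball no. 2 from the shutter, 18 mm across; origin at its centre
- brass_ball3: golden brass ball no. 3 from the shutter, 18 mm across; origin at its centre
- jar: bystander: amber glass jar with black lid, 42 mm across, 50 mm tall; origin under its centre
- watch_case: bystander: steel watch case, 42 mm across, 11 mm tall; origin under its centre
- screwdriver: bystander: red-handled screwdriver lying flat, 130 mm long; origin under its middle
- loupe: bystander: black eye loupe, 36 mm across, 30 mm tall; origin under its centre
- driver_stand: bystander: green round stand, 56 mm across, with two upright drivers up to 110 mm tall; origin under its centre
- parts_dish: bystander: teal shallow dish, 84 mm across, 16 mm tall; origin under its centre

How it is judged:
By the outcome, as a careful person would: the job done as asked, in the order asked, and still so for the second after the job is handed in, with the robot touching nothing.
It also fails if it takes over 42 s, if anything falls off the work surface, if the arm or the gripper's body presses on something with over 40 N, if the wrist force passes 120 N, or if a joint passes its speed limit or range.

ROBOT

A 7-joint arm with a two-finger parallel gripper is mounted at the origin on the work surface. World frame = base frame: x ahead of the robot, y to its left, z up, the work surface at z = 0. Lengths are in m, angles in rad, forces in N, time in s.
With the tool pointing down it reaches from about 0.4 to 0.9 m from the base axis. Payload 5.5 kg.
Tool frame: the origin (TCP) lies between the finger pads; the fingertips stand 22 mm ahead of it and the grasp point (between the pads) lies 3 mm ahead of it; x points along the fingers, z is the direction in which the jaws open and shut, and the axes are right-handed (so a half turn about x gives the same grasp; the last joint's range is limited). The gripper opens to 85 mm and grips with 20 to 120 N. Pads are 22 mm wide; open, the fingers measure 114 mm over their backs; the gripper's body (76 mm by 85 mm) begins 54 mm behind the grasp point. The pads swing forward as they close: fully open they stand 13 mm farther back than shut.
Start: joints at [1.363, 0.501, -0.427, 1.55, 0.221, 1.138, -0.21], TCP at [0.295, -0.579, 0.253] pointing down, gripper open.
Joint ranges: [-2.88, 2.88], [-0.31, 2.03], [-1.54, 1.56], [0.2, 2.42], [-1.41, 4.55], [0.19, 2.02], [-2.57, 2.57]. Speed limits (rad/s): [2.57, 2.57, 3.14, 3.14, 3.14, 3.14, 3.14].

INTERFACE

Orientations are given as a unit quaternion [x, y, z, w].
In Python, from workcell import * gives the robot as it stands.
- The arm moves only by the shell command python3 -m creep 'ROWS' [FORCE]. ROWS is JSON, one flat list of numbers, 7 for each row, row after row: the shift along the tool's x, y, z normalised to -1 to 1, where 1 is 0.5 m, then the turn, a rotation vector about the tool's x, y, z normalised to -1 to 1, where 1 is pi/2 rad, then the opening, from 0 (shut) to 1 (fully open). In form: [dx, dy, dz, ax, ay, az, hand, dx, dy, dz, ax, ay, az, hand, ...]. A call has 1 to 5 rows; each row is the pose to reach, as a shift and turn from the pose measured when the call began, along the tool's axes at that moment; what a row does not reach only later rows make up. A row lasts 1/10 s, in which the tool goes at most 50 mm and 8.59 degrees, less where a joint would pass 70% of its speed; a pose out of reach is approached as far as the arm can. A call with a number of a shift or a turn outside -1 to 1 is refused whole. A call with a gripper value outside its range is refused whole. The fingers move at their own pace and stop on an object; FORCE is the grip in N (left out, the last holds). Time passes only in rows, so rows that repeat a pose let the fingers close. It gives the time, the measured TCP pose, the force and the opening at its end, in the units of the state.
- read_state(): the state, without advancing time (a new reading comes with each control period).
- snapshot(name): name is "side" or "top"; returns (picture, depth): 384x512x3 uint8, red, green, blue; 384x512 float32, m along the optical axis (not along the pixel's ray), 0 where there is no reading.
- camera_model(name): a dict with "fx", "fy", "cx", "cy" (pixels), "rvec" (rotation vector, rad) and "tvec" (3), from world to camera coordinates, as OpenCV has them. Camera axes: x right, y down, z forward; pixel columns grow to the right and rows downward; lengths in m; the calibration is good to about 2 mm. A picture is of the moment at which its call begins. camera_model takes no time and is no camera call.
- sign_off(): hands the job in, once; it reports no verdict.
Trained networks look in the newest picture that a camera, given by its name, has taken for a name from the list of things; names that differ only in an ending like _2 or _b are one class to them, and where a whole thing is asked for, a point or a joint stands for the part that bears it (a point fixed in the world has none). Each returns a list of dicts, best first, with "p" (0 to 1); they miss things now and then, are a little off and sometimes report something else, mostly with a low value. They report only what shows in the picture. A call takes as long as a camera call.
- look_for(camera, name): "centre" ([x, y, z] in m, in the coordinates of the camera as it stood for that picture, good to about 4 mm: the middle of the surface that is visible of it).
- regions_of(camera, name): "pixels" (384x512 bool, what is visible of it).
- tip_of(camera, name): "centre" ([x, y, z] in m, in the coordinates of the camera as it stood for that picture, good to about 4 mm: a listed point, or the origin of a listed thing).
The state is a dict: "time_s": time; "q": joint angles; "qd": joint speeds; "tau": joint torques, N m; "eef_pos": TCP position; "tool_rot": TCP orientation; "force": force on the tool from outside, world axes, zero at the start; "wrist_torque": the same for the moment, N m; "width": finger opening in m.
Only numpy, scipy, OpenCV 4.12 (cv2) and the standard library are available. Lean on these libraries where they do the work, as an engineer would, in place of code of your own. Each camera call takes 0.05 s, during which the arm holds its last target. There are 200 camera calls.

## Working session

There is one attempt and no reset: what is moved stays moved. The work goes in short steps, Python scripts to look and compute and a shell command to move; the robot and the scene stay as the last step left them, time stands still between calls to the robot, and variables do not carry over. Pictures are saved under pics/ and viewed, about 8 in all and at most 12, crops included, and the job is handed in when it is done.

```bash
mkdir -p pics; cat > h.py <<'E'
from workcell import *
import numpy as np, cv2
from scipy.spatial.transform import Rotation as R
def c2w(cam,p):
    m=camera_model(cam); r=R.from_rotvec(np.ravel(m["rvec"])); return r.inv().apply(np.array(p)-np.ravel(m["tvec"]))
def px(cam,P):
    m=camera_model(cam); q=R.from_rotvec(np.ravel(m["rvec"])).apply(P)+np.ravel(m["tvec"]); return m["fx"]*q[0]/q[2]+m["cx"],m["fy"]*q[1]/q[2]+m["cy"]
def shot(cam,name):
    a,d=snapshot(cam); cv2.imwrite(f"pics/{name}.png",a[:,:,::-1]); return a,d
def tool(P):  # rows numbers to go from present TCP to world P
    s=read_state(); return np.round(R.from_quat(s["tool_rot"]).inv().apply(np.array(P)-s["eef_pos"])/0.5,3)
E
python3 - <<'E'
from h import *
for c in("top","side"):
    shot(c,c+"1")
    for n in ["gate_left_pad","gate_right_pad","steel_key_top","brass_key_top","right_tray","left_tray","feeder","steel_magazine"]:
        for r in tip_of(c,n)[:2]: print(c,n,round(r["p"],2),np.round(c2w(c,r["centre"]),3))
s=read_state();print(s["time_s"],s["eef_pos"],R.from_quat(s["tool_rot"]).as_matrix().round(3),s["width"],s["force"])
a=[cv2.imread(f"pics/{c}1.png") for c in("top","side")]
cv2.imwrite("pics/both.png",cv2.resize(np.vstack(a),(448*1,672))[:600] if 0 else cv2.resize(np.hstack(a),(800,300)))
E
```

```text
top gate_left_pad 0.77 [0.495 0.138 0.062]
top gate_left_pad 0.37 [ 0.418  0.177 -0.   ]
top gate_right_pad 0.62 [ 0.482 -0.055  0.109]
top gate_right_pad 0.43 [ 0.62  -0.095 -0.   ]
top steel_key_top 0.61 [0.604 0.066 0.177]
top brass_key_top 0.77 [0.599 0.002 0.178]
top right_tray 0.8 [ 0.521 -0.117  0.003]
top right_tray 0.39 [ 0.689 -0.159 -0.003]
top left_tray 0.68 [0.536 0.197 0.003]
top feeder 0.79 [0.531 0.04  0.006]
top steel_magazine 0.83 [0.619 0.062 0.007]
side gate_left_pad 0.65 [0.493 0.138 0.067]
side gate_right_pad 0.93 [ 0.481 -0.054  0.11 ]
side steel_key_top 0.55 [0.602 0.066 0.172]
side brass_key_top 0.67 [0.596 0.004 0.174]
side brass_key_top 0.59 [ 0.478 -0.057  0.109]
side right_tray 0.75 [ 0.521 -0.12   0.004]
side right_tray 0.22 [0.539 0.195 0.002]
side left_tray 0.6 [0.542 0.2   0.005]
side feeder 0.84 [ 0.53   0.039 -0.001]
0.9 [ 0.29489613 -0.5792515   0.25333174] [[ 0.     0.891  0.454]
 [-0.     0.454 -0.891]
 [-1.     0.     0.   ]] 0.08540200858773107 [0.65340345 0.09993167 0.50787125]
```

View pics/top1.png

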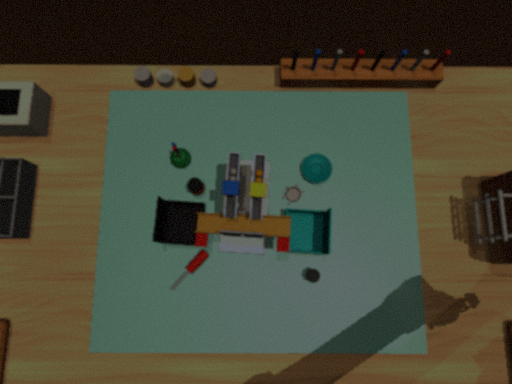

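View pics/side1.png

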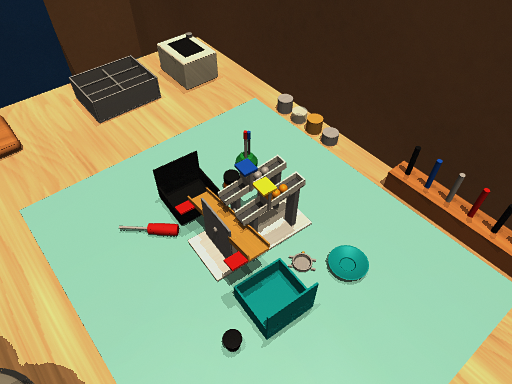

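The top view shows the blue cap at (231,187) and the yellow cap at (259,189). The right red pad is at (283,243) and the left at (201,240). The side view shows the gate left end down, steel balls behind the blue cap and brass behind the yellow. I'm moving above the right pad with the fingers shut and the jaws along the feeder's y.

```bash
python3 -m creep '[0,0.804,-0.767,0.085,0,0,0,0,0.804,-0.767,0.17,0,0,0,0,0.804,-0.767,0.254,0,0,0,0,0.804,-0.767,0.338,0,0,0,0,0.804,-0.767,0.338,0,0,0]'; python3 - <<'E'
from h import *
print(tool([0.479,-0.056,0.253]))
print(R.from_quat(read_state()["tool_rot"]).as_matrix().round(3))
E
```

```text
time_s: 1.4
eef_pos: [0.3783, -0.3416, 0.2536]
tool_rot: [-0.516, -0.483, 0.516, -0.484]
force: [0.6, 0.7, 0.5]
width: 0.0126
[ 0.001  0.165 -0.583]
[[ 0.001  0.998 -0.064]
 [-0.001 -0.064 -0.998]
 [-1.     0.001  0.001]]
```

```bash
python3 -m creep '[0,0.165,-0.583,0,0,0,0,0,0.165,-0.583,0,0,0,0,0,0.165,-0.583,0,0,0,0,0,0.165,-0.583,0,0,0,0,0,0.165,-0.583,0,0,0,0]';  python3 -m creep '[0,0,-0.05,0,0,0,0,0,0,-0.05,0,0,0,0]'; python3 - <<'E'
from h import *
print(tool([0.479,-0.056,0.145]))
shot("side","side2")
a=cv2.imread("pics/side2.png")[120:340,140:340]; cv2.imwrite("pics/side2c.png",cv2.resize(a,None,fx=2.7,fy=2.7))
for r in tip_of("side","gate_right_pad")[:1]: print(c2w("side",r["centre"]))
E
```

```text
time_s: 1.9
eef_pos: [0.4614, -0.1058, 0.2539]
tool_rot: [-0.516, -0.483, 0.516, -0.484]
force: [1.2, -0.7, -0.9]
width: 0.0002
time_s: 2.1
eef_pos: [0.4638, -0.0757, 0.2544]
tool_rot: [0.514, 0.485, -0.513, 0.487]
force: [-0.9, -0.1, 0.3]
width: 0.0
[ 0.219  0.027 -0.041]
[ 0.47664917 -0.05502108  0.11178629]
```

View pics/side2c.png

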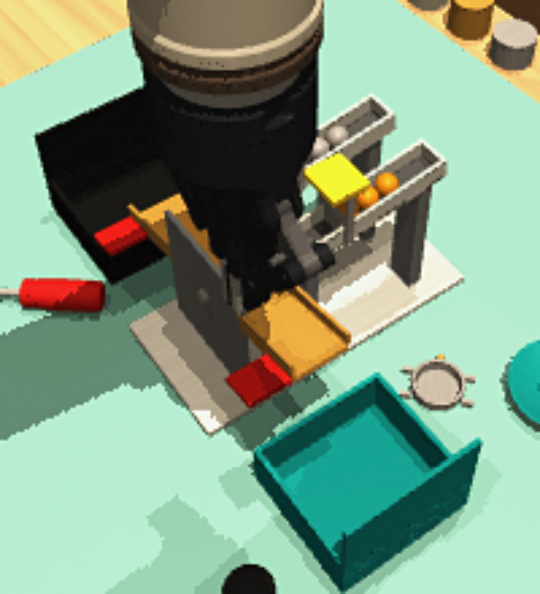

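The pad at (258,378) in the crop is clear, and the gripper is above it and nearly lined up. I'll square up and then descend.

```bash
python3 -m creep '[0.05,0.026,-0.041,0,0,0,0,0.12,0.026,-0.041,0,0,0,0,0.2,0.026,-0.041,0,0,0,0,0.21,0.026,-0.041,0,0,0,0,0.21,0.026,-0.041,0,0,0,0]'; python3 - <<'E'
from h import *
print(tool([0.478,-0.056,0.086]))
E
```

```text
time_s: 2.7
eef_pos: [0.4766, -0.0624, 0.1484]
tool_rot: [-0.515, -0.483, 0.517, -0.484]
force: [0.7, -0.3, 0.5]
width: -0.0001
[ 0.125  0.002 -0.013]
```

```bash
python3 -m creep '[0.03,0.002,-0.01,0,0,0,0,0.06,0.002,-0.01,0,0,0,0,0.09,0.002,-0.01,0,0,0,0,0.11,0.002,-0.01,0,0,0,0,0.12,0.002,-0.01,0,0,0,0]'; python3 -m creep '[0.01,0,0,0,0,0,0,0.01,0,0,0,0,0,0]'; python3 - <<'E'
from h import *
print(tool([0.478,-0.058,0.083]))
E
```

```text
time_s: 3.2
eef_pos: [0.4785, -0.0577, 0.0884]
tool_rot: [-0.515, -0.483, 0.516, -0.484]
force: [0.9, 0.8, 1.6]
width: 0.0002
time_s: 3.4
eef_pos: [0.479, -0.0576, 0.0841]
tool_rot: [-0.515, -0.483, 0.516, -0.484]
force: [-1.9, 0.6, 5.0]
width: 0.0001
[ 0.002 -0.002  0.001]
```

```bash
python3 -m creep '[0.006,0,0,0,0,0,0,0.008,0,0,0,0,0,0,0.008,0,0,0,0,0,0]'; python3 - <<'E'
from h import *
shot("side","side3")
a=cv2.imread("pics/side3.png")[120:340,140:340]; cv2.imwrite("pics/side3c.png",cv2.resize(a,None,fx=2.7,fy=2.7))
E
```

```text
time_s: 3.7
eef_pos: [0.4793, -0.0574, 0.0831]
tool_rot: [-0.515, -0.482, 0.517, -0.485]
force: [-11.5, 0.4, 33.3]
width: -0.0002
```

View pics/side3c.png

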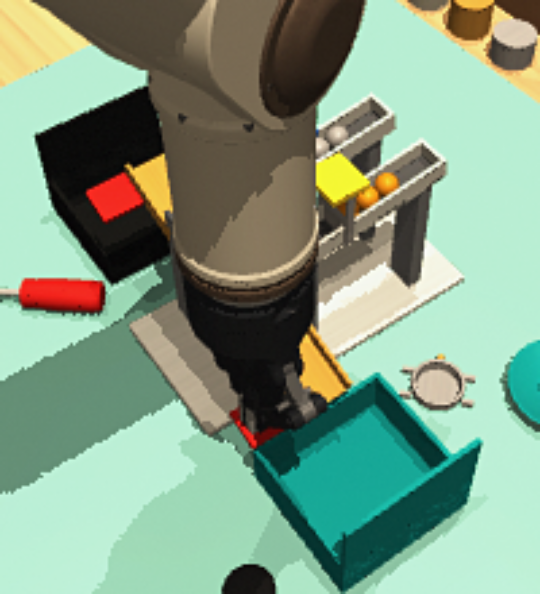

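The left pad is now up at (115,195), the right pad is down under the fingertips, and 33 N says it's against its stop. I'm lifting straight up.

```bash
python3 -m creep '[-0.03,0,0,0,0,0,0,-0.1,0,0,0,0,0,0,-0.2,0,0,0,0,0,0,-0.3,0,0,0,0,0,0,-0.37,0,0,0,0,0,0]'; python3 -m creep '[-0.05,0,0,0,0,0,0,-0.05,0,0,0,0,0,0]';python3 - <<'E'
from h import *
for c in("top","side"):
    snapshot(c)
    for n in ["gate_left_pad","gate_right_pad","steel_key_top"]:
        for r in tip_of(c,n)[:1]: print(c,n,round(r["p"],2),np.round(c2w(c,r["centre"]),3))
print(tool([0.603,0.066,0.260]))
E
```

```text
time_s: 4.25
eef_pos: [0.4802, -0.0562, 0.2718]
tool_rot: [-0.515, -0.481, 0.516, -0.487]
force: [1.0, 0.2, 0.5]
width: -0.0
time_s: 4.45
eef_pos: [0.4828, -0.0561, 0.3015]
tool_rot: [0.517, 0.478, -0.514, 0.489]
force: [1.4, -0.2, -0.2]
width: 0.0003
top gate_left_pad 0.71 [0.495 0.133 0.113]
top steel_key_top 0.58 [0.602 0.062 0.176]
side gate_left_pad 0.57 [0.492 0.135 0.117]
side gate_right_pad 0.77 [ 0.479 -0.058  0.06 ]
side steel_key_top 0.38 [0.601 0.065 0.173]
[ 0.071  0.231 -0.26 ]
```

The gate reads left pad 113–117 mm and right pad 60 mm, so it's fully over to the right. Next I go above the blue cap, biased 3 mm away from the yellow one.

```bash
python3 -m creep '[0,0.231,-0.264,0,0,0,0,0,0.231,-0.264,0,0,0,0,0,0.231,-0.264,0,0,0,0,0.03,0.231,-0.264,0,0,0,0,0.07,0.231,-0.264,0,0,0,0]'; python3 -m creep '[0.03,0.02,-0.03,0,0,0,0,0.03,0.02,-0.03,0,0,0,0]'; python3 - <<'E'
from h import *
print(tool([0.602,0.068,0.21]),read_state()["eef_pos"],R.from_quat(read_state()["tool_rot"]).as_matrix().round(3))
E
```

```text
time_s: 5.35
eef_pos: [0.6053, 0.0734, 0.2598]
tool_rot: [0.515, 0.484, -0.513, 0.487]
force: [-0.1, -0.0, -0.8]
width: 0.0004
time_s: 5.55
eef_pos: [0.6151, 0.0903, 0.2413]
tool_rot: [0.514, 0.486, -0.514, 0.486]
force: [-0.4, 1.3, -0.3]
width: -0.0003
[ 0.063 -0.024  0.046] [0.61509688 0.09032224 0.24130625] [[-0.001  0.998 -0.055]
 [ 0.001 -0.055 -0.998]
 [-1.    -0.001 -0.001]]
```

My guessed correction overshot, so I'm moving back over the cap at this height first.

```bash
python3 -m creep '[0,-0.024,0.046,0,0,0,0,0,-0.024,0.046,0,0,0,0,0.03,-0.024,0.046,0,0,0,0,0.055,-0.024,0.046,0,0,0,0,0.055,-0.024,0.046,0,0,0,0]'; python3 - <<'E'
from h import *
print(tool([0.602,0.068,0.173]))
shot("side","side4")
a=cv2.imread("pics/side4.png")[80:340,140:340]; cv2.imwrite("pics/side4c.png",cv2.resize(a,None,fx=2.3,fy=2.3))
E
```

```text
time_s: 6.05
eef_pos: [0.6003, 0.068, 0.2112]
tool_rot: [-0.512, -0.487, 0.514, -0.485]
force: [-0.6, 0.2, 0.0]
width: -0.0
[ 0.076  0.004 -0.   ]
```

View pics/side4c.png

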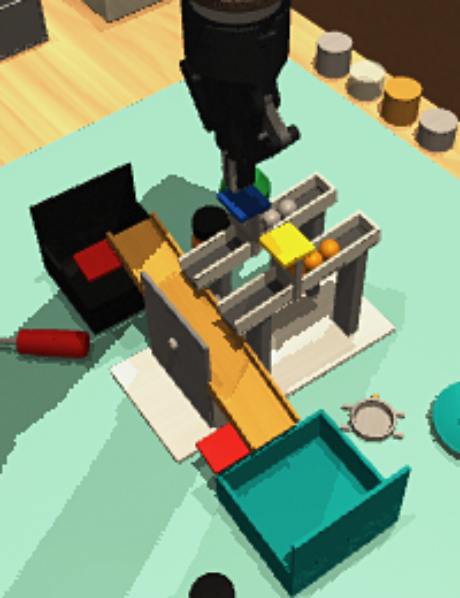

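The fingertips are over the blue cap at (245,203), clear of the yellow cap at (287,243), and the gate is right end down. I'm pressing now.

```bash
python3 -m creep '[0.03,0.002,0,0,0,0,0,0.045,0.003,0,0,0,0,0,0.06,0.003,0,0,0,0,0,0.07,0.003,0,0,0,0,0,0.074,0.003,0,0,0,0,0]';python3 -m creep '[0.008,0,0,0,0,0,0,0.008,0,0,0,0,0,0]'
```

```text
time_s: 6.6
eef_pos: [0.6024, 0.0686, 0.1749]
tool_rot: [-0.513, -0.488, 0.514, -0.485]
force: [1.8, 1.5, 3.1]
width: 0.0001
time_s: 6.8
eef_pos: [0.6027, 0.0688, 0.1741]
tool_rot: [-0.513, -0.487, 0.514, -0.486]
force: [-7.1, -0.7, 22.3]
width: 0.0003
```

22 N against a 3 N shutter means it's on the stop. I'll hold briefly, lift, and watch the balls.

```bash
python3 -m creep '[0.003,0,0,0,0,0,0,0.003,0,0,0,0,0,0,0.003,0,0,0,0,0,0]'; python3 -m creep '[-0.03,0,0,0,0,0,0,-0.08,0,0,0,0,0,0,-0.15,0,0,0,0,0,0,-0.2,0,0,0,0,0,0,-0.2,0,0,0,0,0,0]'; for i in 1 2 3; do python3 -m creep '[0,0,0,0,0,0,0,0,0,0,0,0,0,0,0,0,0,0,0,0,0,0,0,0,0,0,0,0,0,0,0,0,0,0,0]' |head -2; done; python3 - <<'E'
from h import *
for c in("top","side"):
    shot(c,c+"5")
    for n in ["steel_ball1","brass_ball1","steel_key_top","brass_key_top","gate_left_pad","gate_right_pad"]:
        for r in tip_of(c,n)[:4]: print(c,n,round(r["p"],2),np.round(c2w(c,r["centre"]),3))
a=cv2.imread("pics/side5.png")[80:340,140:340]; cv2.imwrite("pics/side5c.png",cv2.resize(a,None,fx=2.3,fy=2.3))
E
```

```text
time_s: 7.1
eef_pos: [0.6025, 0.0688, 0.1742]
tool_rot: [-0.513, -0.486, 0.514, -0.486]
force: [-3.2, -0.9, 11.1]
width: 0.0001
time_s: 7.6
eef_pos: [0.6047, 0.0694, 0.2789]
tool_rot: [0.514, 0.485, -0.512, 0.488]
force: [0.7, -0.4, 0.2]
width: 0.0002
time_s: 8.1
eef_pos: [0.6043, 0.0693, 0.2782]
time_s: 8.6
eef_pos: [0.6043, 0.0693, 0.2782]
time_s: 9.1
eef_pos: [0.6043, 0.0693, 0.2782]
top steel_ball1 0.17 [ 0.416  0.177 -0.001]
top gate_left_pad 0.7 [0.492 0.132 0.112]
side steel_ball1 0.5 [ 0.505 -0.112  0.01 ]
side steel_ball1 0.46 [ 0.505 -0.137  0.01 ]
side brass_ball1 0.57 [0.624 0.    0.132]
side steel_key_top 0.57 [0.599 0.063 0.149]
side brass_key_top 0.59 [0.597 0.003 0.173]
side brass_key_top 0.58 [0.642 0.004 0.136]
side gate_left_pad 0.89 [0.494 0.137 0.114]
side gate_left_pad 0.56 [0.636 0.163 0.   ]
side gate_left_pad 0.48 [0.602 0.064 0.15 ]
side gate_right_pad 0.84 [ 0.479 -0.057  0.065]
side gate_right_pad 0.73 [0.619 0.003 0.009]
side gate_right_pad 0.4 [0.603 0.065 0.153]
side gate_right_pad 0.27 [0.598 0.001 0.174]
```

View pics/side5c.png

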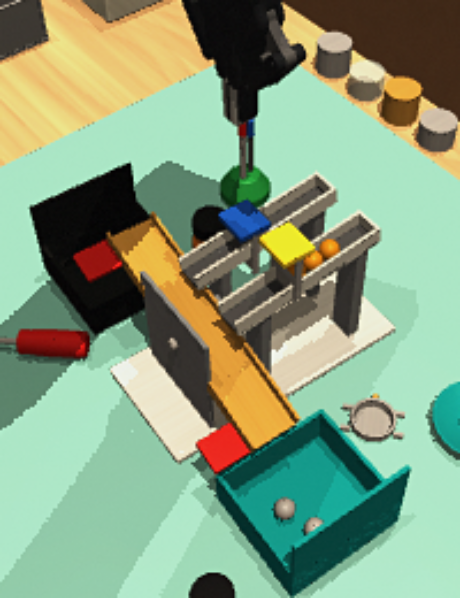

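The blue cap is down and brass is untouched. Two steel balls show in the tray, at (285,508) and (313,526), and the third may be hidden by the near wall. I'll move the arm aside and check from the top.

```bash
python3 -m creep '[-0.1,-0.1,0.3,0,0,0,0,-0.1,-0.3,0.6,0,0,0,0,-0.1,-0.5,0.8,0,0,0,0,-0.1,-0.5,0.8,0,0,0,0,-0.1,-0.5,0.8,0,0,0,0]'; python3 -m creep '[0,-0.1,0.5,0,0,0,0,0,-0.1,0.5,0,0,0,0,0,-0.1,0.5,0,0,0,0,0,-0.1,0.5,0,0,0,0,0,-0.1,0.5,0,0,0,0]'; python3 -m creep '[0,0,0.3,0,0,0,0,0,0,0.3,0,0,0,0,0,0,0.3,0,0,0,0,0,0,0.3,0,0,0,0]'; python3 - <<'E'
from h import *
for c in("top","side"):
    shot(c,c+"6")
    for n in ["steel_ball1","brass_ball1","steel_key_top","brass_key_top","gate_left_pad","gate_right_pad"]:
        for r in tip_of(c,n)[:4]: 
            if r["p"]>.4: print(c,n,round(r["p"],2),np.round(c2w(c,r["centre"]),3))
a=cv2.imread("pics/top6.png")[140:290,140:340]; b=cv2.imread("pics/side6.png")[130:340,140:340]
a=cv2.convertScaleAbs(cv2.resize(a,(400,300),interpolation=cv2.INTER_CUBIC),alpha=1.8)
cv2.imwrite("pics/b6.png",np.hstack([cv2.copyMakeBorder(a,0,120,0,0,0),cv2.resize(b,(400,420))]))
E
```

```text
time_s: 10.3
eef_pos: [0.4691, -0.1378, 0.3108]
tool_rot: [0.514, 0.485, -0.513, 0.488]
force: [0.8, -1.9, 0.5]
width: 0.0001
time_s: 10.8
eef_pos: [0.4065, -0.3802, 0.3112]
tool_rot: [0.514, 0.485, -0.513, 0.488]
force: [0.4, 0.5, -0.1]
width: -0.0001
time_s: 11.2
eef_pos: [0.3939, -0.5377, 0.3095]
tool_rot: [-0.515, -0.482, 0.516, -0.485]
force: [-0.7, -0.3, -1.6]
width: 0.0001
top steel_ball1 0.62 [ 0.502 -0.105  0.013]
top brass_ball1 0.74 [ 0.408 -0.139  0.001]
top brass_ball1 0.6 [ 0.525 -0.12   0.005]
top brass_ball1 0.51 [0.62  0.    0.137]
top brass_ball1 0.43 [0.643 0.003 0.134]
top steel_key_top 0.71 [0.603 0.065 0.15 ]
top brass_key_top 0.76 [0.601 0.005 0.175]
top gate_left_pad 0.77 [0.494 0.134 0.11 ]
top gate_left_pad 0.47 [0.62  0.062 0.008]
top gate_right_pad 0.59 [ 0.483 -0.055  0.06 ]
side steel_ball1 0.62 [ 0.501 -0.115  0.011]
side brass_ball1 0.51 [0.643 0.006 0.135]
side brass_ball1 0.42 [0.625 0.001 0.134]
side steel_key_top 0.58 [0.598 0.062 0.149]
side brass_key_top 0.8 [0.599 0.006 0.175]
side brass_key_top 0.49 [ 0.718  0.211 -0.002]
side gate_left_pad 0.67 [0.494 0.136 0.115]
side gate_right_pad 0.8 [ 0.479 -0.056  0.063]
```

View pics/b6.png

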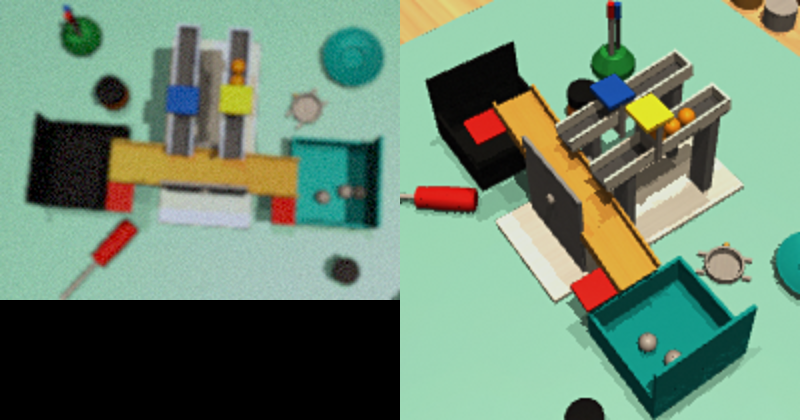

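The top view shows balls at (322,196) and (345,190), and possibly a third at (357,191). I'm zooming in.

```bash
python3 -m creep '[0,0,0,0,0,0,0,0,0,0,0,0,0,0,0,0,0,0,0,0,0,0,0,0,0,0,0,0]'|head -1; python3 - <<'E'
from h import *
a,d=shot("top","top7")
a=a[200:262,275:337,::-1]; b=cv2.imread("pics/top7.png")[148:225,215:275]
f=lambda z:cv2.convertScaleAbs(cv2.resize(z,(400,400),interpolation=cv2.INTER_CUBIC),alpha=2)
cv2.imwrite("pics/z7.png",np.hstack([f(a),f(b)]))
m=regions_of("top","steel_ball2")
for r in m[:4]: 
    v,u=np.nonzero(r["pixels"]); print(r["p"],u.mean(),v.mean(),len(u))
E
```

```text
time_s: 12.3
0.66 241.65306670245604 223.75788484767145 7451
0.32 256.93203883495147 189.67961165048544 206
```

View pics/z7.png

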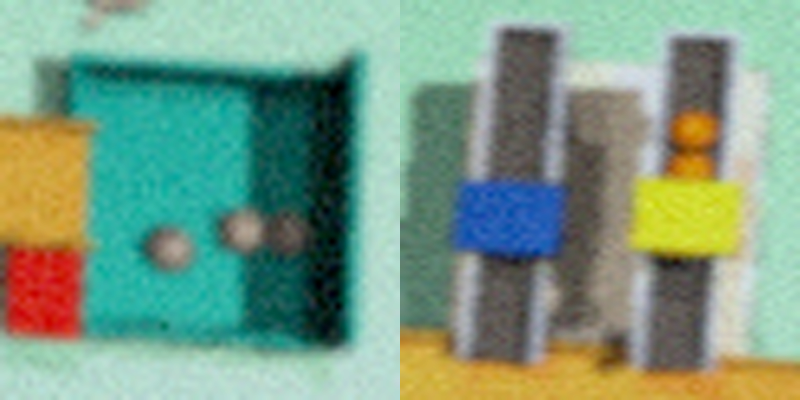

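Three steel balls are in the teal tray, at crop positions (170,248), (242,230) and (290,234). The steel channel is empty, and the brass balls are still behind the yellow cap. I'm handing in.

```bash
python3 -c "
from workcell import *
print(read_state()['time_s'],sign_off())"
```

```text
the job is handed in; nothing more can be done
12.4 None
```

The job is done and handed in at 12.4 s: all three steel balls are in the teal right-hand tray. I pressed the right red pad down to its stop with the fingertips shut, then pushed the blue cap down to its stop. I then moved the arm clear and waited for the balls.

**Last checks**
- **Gate:** it is fully over to the right, with the left pad measured at 110–115 mm and the right pad at 60–63 mm. The press reached 33 N at its stop.
- **Steel magazine:** the blue cap is at about 149–150 mm, which is fully down (the full stroke ends near 152 mm). The press reached 22 N, and the channel shows empty.
- **Steel balls:** the top camera shows all three in the tray. From the side camera only two were visible, with the third hidden by the near wall.
- **Brass magazine:** the yellow cap is still up at about 175 mm. Two brass balls show behind it; the third, nearest the shutter, is not visible in the last pictures.
- **Bystanders:** everything visible in the last views was where it started; I compared it by eye only.

**Disagreements**
- The detector reported false hits, including "brass balls" on the table and in the tray. I went by the zoomed picture instead.
- One approach correction overshot the blue cap by about 2 cm in free air, and I corrected it before pressing.

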